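# Set out the lens inspection line

### The arm

A 6-joint arm with a two-finger parallel gripper is mounted at the origin on a cart in front of the work surface, level with it; the furniture and walls round the work are solid. World frame = base frame: x ahead of the robot, y to its left, z up, the work surface at z = 0. Lengths are in m, angles in rad, forces in N, time in s.
With the tool pointing down it reaches from about 0.35 to 0.775 m from the base axis. Payload 7.3 kg.
Tool frame: the origin (TCP) lies midway between the tips of the shut fingers; the grasp point (between the pads) lies 19 mm behind it; z points along the fingers, y is the line along which they close (so a half turn about z gives the same grasp; the last joint's range is limited). The gripper opens to 92 mm and grips with 3 to 60 N. Pads are 19 mm wide; open, the fingers measure 130 mm over their backs; the gripper's body (75 mm by 190 mm) begins 47 mm behind the grasp point.
Start: joints at [-1.348, 0.342, 1.524, -0, 1.275, -0.146], TCP at [0.189, -0.49, 0.227] pointing down, gripper open.
Joint ranges: [-2.53, 2.53], [-0.77, 2.02], [0.04, 2.7], [-1, 4.14], [0.28, 2.66], [-3.11, 3.11]. Speed limits (rad/s): [2.57, 2.57, 3.14, 3.14, 3.14, 3.14].

### API

Orientations are given as [roll, pitch, yaw] about the fixed x, y, z axes, in that order (R = Rz(yaw) Ry(pitch) Rx(roll)).
In Python, from cell import robot, read_camera, camera_params, nets gives the robot as it stands. The module is installed in compiled form; this text tells all that it offers.
- The arm moves only by the tool step_arm, never from a script. Its argument "steps" is a list of rows, each an object of numbers: "x", "y", "z": the shift along the tool's x, y, z as a fraction of full scale; "rx", "ry", "rz": the turn, a rotation vector about the tool's x, y, z as a fraction of full scale; "claw": the opening, from -1 (shut) to 1 (fully open). In form: [{"x": .., "y": .., "z": .., "rx": .., "ry": .., "rz": .., "claw": ..}, ...]. A call has 1 to 12 rows; each row is the pose to reach, as a shift and turn from the pose commanded when the call began, along the tool's axes at that moment; what a row does not reach only later rows make up. Full scale, the value 1, is 750 mm for a shift and pi/4 rad for a turn. A row lasts 1/12 s, in which the tool goes at most 41.7 mm and 7.16 degrees, less where a joint would pass 70% of its speed; a pose out of reach is approached as far as the arm can. A call with a number of a shift or a turn outside -1 to 1 is refused whole. A call with a gripper value outside its range is refused whole. The fingers move at their own pace and stop on an object; "squeeze" is the grip in N (left out, the last holds). Time passes only in rows, so rows that repeat a pose let the fingers close. It gives the time, the measured TCP pose, the force, the opening and the grip force at its end, in the units of the state.
- robot.observe(): the state, without advancing time (a new reading comes with each control period).
- read_camera(name): name is "side" or "top" or "wrist"; returns (picture, depth): 400x640x3 uint8, blue, green, red; 400x640 float32, m along the optical axis (not along the pixel's ray), 0 where there is no reading.
- camera_params(name): a dict with "fx", "fy", "cx", "cy" (pixels), "R" (3x3) and "t" (3): a world point X has camera coordinates R X + t; the wrist camera has in their place "hand_eye" (4x4, takes a point from camera to tool coordinates, whose origin is the TCP and whose axes are the flange's). Camera axes: x right, y down, z forward; pixel columns grow to the right and rows downward; lengths in m; the calibration is good to about 2 mm. A picture is of the moment at which its call begins: read the wrist's pose just before it. camera_params takes no time and is no camera call.
- robot.hand_in(): hands the job in; it is judged then, once.
Trained networks look in the newest picture that a camera, given by its name, has taken for a name from the list of things; names that differ only in an ending like _2 or _b are one class to them, and where a whole thing is asked for, a point or a joint stands for the part that bears it (a point fixed in the world has none). Each returns a list of dicts, best first, with "conf" (0 to 1); they miss things now and then, are a little off and sometimes report something else, mostly with a low value. They report only what shows in the picture. A call takes as long as a camera call. They do not tell look-alikes from the thing itself.
- nets.masks_of(camera, query): "region" (400x640 bool, what is visible of it) and "box" ([left, top, right, bottom] in pixels, round what is visible of it).
- nets.landmark_of(camera, query): "pixel" ([row, column] in pixels: a listed point, or the origin of a listed thing).
The state is a dict: "time": time; "qpos": joint angles; "qvel": joint speeds; "joint_efforts": joint torques, N m; "tool_pos": TCP position; "tool_rot": TCP orientation; "contact_force": force on the tool from outside, world axes, zero at the start; "torque": the same for the moment, N m; "opening": finger opening in m; "grip_force": force on a finger pad.
Only numpy, scipy, OpenCV 4.12 (cv2) and the standard library are available. Lean on these libraries where they do the work, as an engineer would, in place of code of your own. Each camera call takes 0.05 s, during which the arm holds its last target. There are 200 camera calls.

### The job

Set out the inspection line on the grey mat, where the round dish of chips stands at one end and the long sample tray at the other. Lay the lens cap flat in the middle of the mat, halfway between dish and tray, and stand the objective upright, centred on top of the cap. Stand the loupe on its wide foot halfway between the dish and the cap and the small vial upright halfway between the cap and the tray, so that all stand in one straight line, and leave everything standing free.

Things in the scene. Friction and masses are not known exactly. Their poses are not given: they have to be found in the camera images.
- mat: flat grey rectangular bench mat, 120 x 370 x 3 mm, fixed to the desk. Origin at the centre of its underside (desk level, z = 0); its y axis runs along the long side and z is up; its top is 3 mm above the origin. Dish and tray are fixed on its long centre line, one 140 mm to either side of the middle; which end has which changes.
- dish: round shallow clear petri dish with small chips in it, 60 mm diameter, 12 mm high, fixed on the mat near one end. Origin at the centre of its underside, z up.
- tray: long low sample tray, 36 x 78 x 22 mm, with a small circuit chip in it, fixed on the mat near the other end with its long side across the mat. Origin at the centre of its underside, its y axis along the 78 mm side, z up.
- cap: black disc-shaped lens cap lying flat and loose on the desk, 53 mm diameter, 13 mm high. Origin at the centre of its underside, z up.
- lens: loose microscope objective, a pale barrel with a dark band and domed top standing upright on the desk, grip diameter 33 mm, 46 mm high. Origin at the centre of its underside, z up.
- eye_loupe: loose black eye loupe standing on its wide foot, 35 mm across the foot, 31 mm high; above 8 mm from the foot the barrel is narrower and is solid as a 22 x 22 mm square prism with sides along its own x and y axes: grip it there. Origin at the centre of its underside, z up.
- bottle: small loose glass vial with a screw cap, standing upright, 23 mm diameter, 42 mm high. Origin at the centre of its underside, z up.
There are look-alikes about, which are no part of the job. What is shaped like the tray but red is not meant.

How it is judged:
At the end, for the whole second after the job is handed in: Cap flat on the mat within 18 mm of its middle; objective upright on it, within 12 mm of centre; loupe 55-85 mm from the dish, vial 55-85 mm from the tray (centres), both upright on the mat, under 90 mm from its middle, within 15 mm of its centre line; all at rest, let go (horizontal distance between cap and mat below 0.018 m and horizontal distance between lens and cap below 0.012 m and height (world z) of each of cap, eye_loupe, bottle below 0.006 m and height (world z) of lens between 0.013 and 0.019 m and horizontal distance between eye_loupe and dish between 0.055 and 0.085 m and horizontal distance between each of eye_loupe, bottle and mat below 0.09 m and x of eye_loupe in the frame of mat between -0.015 and 0.015 m and horizontal distance between bottle and tray between 0.055 and 0.085 m and x of bottle in the frame of mat between -0.015 and 0.015 m and linear speed of each of cap, lens, eye_loupe, bottle below 0.01 m/s and angle between each of lens, eye_loupe, bottle's own z axis and vertical below 0.1 rad); the robot touches nothing.
It also fails if it takes over 96 s, if anything falls off the work surface, if the arm or the gripper's body presses on something with over 40 N, if the wrist force passes 120 N, or if a joint passes its speed limit or range.

## Working session

There is one attempt and no reset: what is moved stays moved. The work goes in short steps, Python scripts to look and compute and a tool call to move; the robot and the scene stay as the last step left them, time stands still between calls to the robot, and variables do not carry over. Pictures are saved under pics/ and viewed, at most 14 in all, crops included, and the job is handed in when it is done.

Besides the shell and the picture viewer there is one more tool, called after "Request:" as name([rows], argument=value, ...), one row to a line, values as JSON. step_arm: Moves the arm, as the interface text tells. Its arguments: {"type":"object","properties":{"steps":{"type":"array","items":{"type":"object","properties":{"x":{"type":"number","minimum":-1,"maximum":1},"y":{"type":"number","minimum":-1,"maximum":1},"z":{"type":"number","minimum":-1,"maximum":1},"rx":{"type":"number","minimum":-1,"maximum":1},"ry":{"type":"number","minimum":-1,"maximum":1},"rz":{"type":"number","minimum":-1,"maximum":1},"claw":{"type":"number"}}}},"squeeze":{"type":"number"}},"required":["steps"]}

```bash
mkdir -p pics
cat > h.py <<'E'
import numpy as np, cv2
from scipy.spatial.transform import Rotation as Ro
from cell import robot, read_camera, camera_params, nets
def cam(name):
    p=camera_params(name); K=(p['fx'],p['fy'],p['cx'],p['cy'])
    if 'R' in p:
        R=np.array(p['R']);t=np.array(p['t']); return K,R.T,-R.T@t
    s=robot.observe(); Rt=Ro.from_euler('xyz',s['tool_rot']).as_matrix(); H=np.array(p['hand_eye'])
    return K,Rt@H[:3,:3],Rt@H[:3,3]+np.array(s['tool_pos'])
def pts(c,depth,rc):
    K,R,o=c; rc=np.atleast_2d(rc); d=depth[rc[:,0].astype(int),rc[:,1].astype(int)]
    return (np.c_[(rc[:,1]-K[2])/K[0],(rc[:,0]-K[3])/K[1],np.ones(len(rc))]*d[:,None])@R.T+o
def ray(c,rc,z):
    K,R,o=c; v=R@np.array([(rc[1]-K[2])/K[0],(rc[0]-K[3])/K[1],1]); return o+v*(z-o[2])/v[2]
E
python3 - <<'E'
from h import *
s=robot.observe();print(s['tool_pos'],s['tool_rot'],s['time'])
for n in('top','side'):
    c=cam(n);im,d=read_camera(n);cv2.imwrite(f'pics/{n}0.png',im);print(n,c[2])
    for q in('mat','dish','tray','cap','lens','eye_loupe','bottle'):
        for m in nets.masks_of(n,q)[:4]:
            rc=np.argwhere(m['region']);
            if len(rc)==0: continue
            P=pts(c,d,rc);P=P[d[rc[:,0],rc[:,1]]>0]
            if len(P)==0: print(n,q,m['box'],'nodepth');continue
            print(n,q,round(m['conf'],2),np.round(m['box']),'med',np.median(P,0).round(3),'lo',np.percentile(P,2,0).round(3),'hi',np.percentile(P,98,0).round(3))
E
```

```text
[ 0.18917982 -0.48928402  0.22604239] [-3.14003985e+00 -2.40975709e-04  3.68754863e-01] 0.0
top [0.33346629 0.05223628 0.91995942]
top mat 0.57 [236. 144. 396. 222.] med [0.593 0.091 0.003] lo [ 0.525 -0.085 -0.001] hi [0.666 0.27  0.007]
top dish 0.77 [362. 184. 388. 209.] med [ 0.579 -0.047  0.005] lo [ 0.55  -0.073  0.001] hi [ 0.606 -0.021  0.015]
top tray 0.97 [250. 154. 270. 192.] med [0.611 0.229 0.018] lo [0.573 0.209 0.003] hi [0.651 0.249 0.024]
top tray 0.78 [182. 147. 205. 179.] med [0.62  0.392 0.015] lo [0.583 0.375 0.003] hi [0.659 0.412 0.021]
top cap 0.9 [274. 242. 296. 262.] med [0.423 0.148 0.013] lo [0.4   0.124 0.009] hi [0.447 0.172 0.016]
top lens 0.48 [425. 249. 439. 268.] med [ 0.435 -0.18   0.041] lo [ 0.422 -0.196  0.018] hi [ 0.451 -0.169  0.049]
top eye_loupe 0.69 [349. 246. 363. 262.] med [ 0.432 -0.01   0.025] lo [ 0.418 -0.025  0.007] hi [0.448 0.004 0.032]
top bottle 0.5 [454. 232. 469. 241.] med [ 0.494 -0.255  0.038] lo [ 0.484 -0.267  0.005] hi [ 0.505 -0.248  0.045]
side [ 0.33735862 -1.09290444  0.51726646]
side mat 0.96 [321. 175. 377. 228.] med
[... 388 characters left out ...]
.415 0.022]
side cap 0.69 [271. 190. 292. 198.] med [0.424 0.133 0.012] lo [ 0.4    0.115 -0.001] hi [0.448 0.17  0.015]
side lens 0.49 [292. 230. 308. 254.] med [ 0.436 -0.196  0.029] lo [ 0.421 -0.203  0.001] hi [ 0.452 -0.183  0.047]
side lens 0.41 [321. 175. 374. 228.] med [0.593 0.06  0.004] lo [ 0.524 -0.092  0.001] hi [0.662 0.244 0.006]
side lens 0.38 [284. 207. 300. 219.] med [ 0.434 -0.023  0.018] lo [ 0.421 -0.03   0.005] hi [ 0.448 -0.006  0.032]
side eye_loupe 0.74 [282. 208. 297. 219.] med [ 0.433 -0.023  0.016] lo [ 0.419 -0.03   0.002] hi [ 0.447 -0.005  0.031]
side bottle 0.5 [328. 247. 335. 269.] med [ 0.494 -0.268  0.025] lo [ 0.485 -0.273  0.002] hi [ 0.506 -0.256  0.044]
```

Run:
```python
import cv2
t=cv2.imread('pics/top0.png');s=cv2.imread('pics/side0.png')
a=cv2.resize(t[130:290,160:500],(800,376),interpolation=cv2.INTER_CUBIC)
b=cv2.resize(s[140:290,240:400],(235,220));cv2.imwrite('pics/t1.png',a);cv2.imwrite('pics/s1.png',cv2.resize(s[140:290,220:420],(800,600)))
```

```text
(no output)
```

View pics/t1.png

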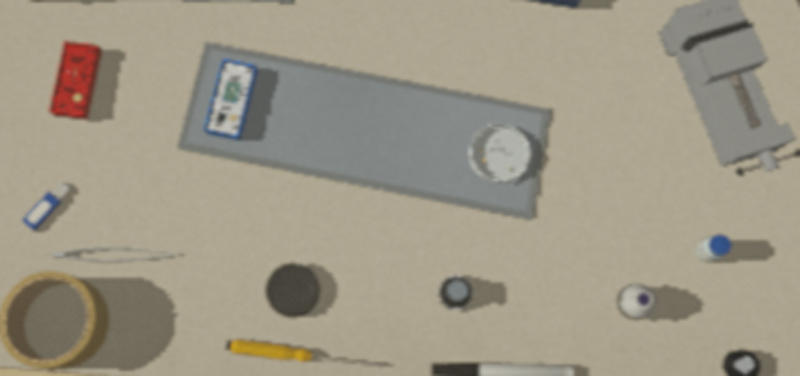

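View pics/s1.png

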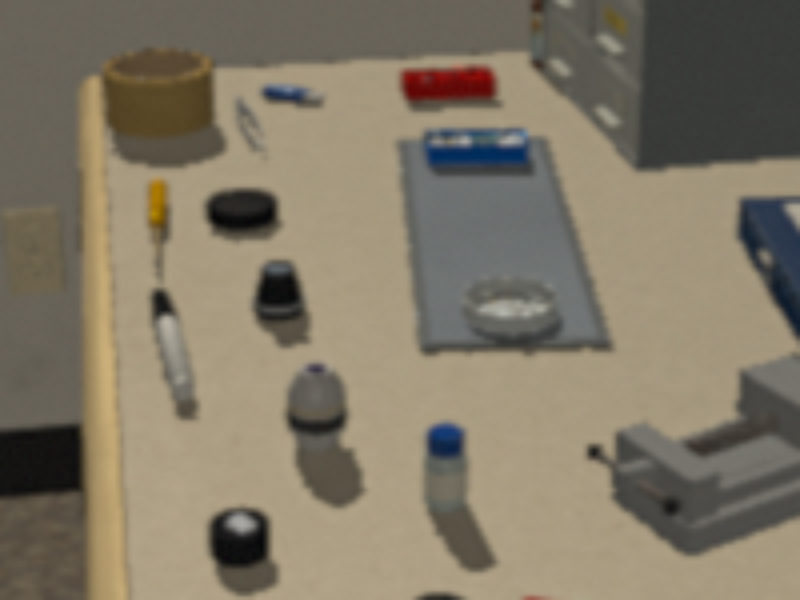

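The top crop shows the dish at about (505,153) and the blue tray at (230,98) on the mat. Below them are the cap (293,290), loupe (457,292), objective (637,300) and vial (715,247). The red tray and the black knob at (742,363) are decoys. A screwdriver lies close to the cap. The side crop confirms the same layout.

```bash
cat >> h.py <<'E'
def plan(*tg):
    s=robot.observe();p=np.array(s['tool_pos']);R=Ro.from_euler('xyz',s['tool_rot']);print('t',s['time'],'at',p.round(4),'rpy',np.round(s['tool_rot'],3))
    for t in tg:
        d=R.inv().apply(np.array(t[:3])-p)/.75; w=(R.inv()*Ro.from_euler('xyz',[np.pi,0,t[3]])).as_rotvec()/(np.pi/4)
        print(t,'->',d.round(4),w.round(3),'rows',np.ceil(max(np.linalg.norm(d)*.75/.0417,np.linalg.norm(w)*45/7.16)))
E
python3 - <<'E'
from h import *
plan((.38,-.2,.30,1.0),(.38,-.2,.30,1.455))
p=camera_params('wrist');print(p)
E
```

```text
t 0.8 at [ 0.1893 -0.4897  0.2268] rpy [3.141 0.    0.369]
(0.38, -0.2, 0.3, 1.0) -> [ 0.3764 -0.2686 -0.0977] [ 0.     0.    -0.804] rows 9.0
(0.38, -0.2, 0.3, 1.455) -> [ 0.3764 -0.2686 -0.0977] [ 0.     0.    -1.383] rows 9.0
{'fx': 360.23961218563807, 'fy': 360.23961218563807, 'cx': 318.37146681611245, 'cy': 204.37482654774877, 'hand_eye': array([[ 4.34381423e-04, -9.66669269e-01, -2.56027996e-01,
         6.88918279e-02],
       [ 9.99999763e-01,  2.82927680e-04,  6.28383723e-04,
        -3.56047584e-04],
       [-5.35001827e-04, -2.56028208e-01,  9.66669163e-01,
        -1.58672698e-01],
       [ 0.00000000e+00,  0.00000000e+00,  0.00000000e+00,
         1.00000000e+00]])}
```

Request:
step_arm([
  {"x": 0.3764, "y": -0.2686, "z": -0.0977, "rz": -0.804, "claw": 0.43},
  {"x": 0.3764, "y": -0.2686, "z": -0.0977, "rz": -0.804, "claw": 0.43},
  {"x": 0.3764, "y": -0.2686, "z": -0.0977, "rz": -0.804, "claw": 0.43},
  {"x": 0.3764, "y": -0.2686, "z": -0.0977, "rz": -0.804, "claw": 0.43},
  {"x": 0.3764, "y": -0.2686, "z": -0.0977, "rz": -0.804, "claw": 0.43},
  {"x": 0.3764, "y": -0.2686, "z": -0.0977, "rz": -0.804, "claw": 0.43},
  {"x": 0.3764, "y": -0.2686, "z": -0.0977, "rz": -0.804, "claw": 0.43},
  {"x": 0.3764, "y": -0.2686, "z": -0.0977, "rz": -0.804, "claw": 0.43},
  {"x": 0.3764, "y": -0.2686, "z": -0.0977, "rz": -0.804, "claw": 0.43},
  {"x": 0.3764, "y": -0.2686, "z": -0.0977, "rz": -0.804, "claw": 0.43},
  {"x": 0.3764, "y": -0.2686, "z": -0.0977, "rz": -0.804, "claw": 0.43},
])

```text
$.steps[0]: bad value
```

Run:
```python
from h import *
plan((.45,-.11,.22,1.455))
```

```text
t 0.8 at [ 0.1893 -0.4897  0.2268] rpy [3.141 0.    0.369]
(0.45, -0.11, 0.22, 1.455) -> [ 0.5068 -0.3469  0.009 ] [ 0.     0.    -1.383] rows 12.0
```

Request:
step_arm([
  {"x": 0.5, "y": -0.34, "z": 0.0, "rx": 0, "ry": 0, "rz": -0.8, "claw": 0.43},
  {"x": 0.5, "y": -0.34, "z": 0.0, "rx": 0, "ry": 0, "rz": -0.8, "claw": 0.43},
  {"x": 0.5, "y": -0.34, "z": 0.0, "rx": 0, "ry": 0, "rz": -0.8, "claw": 0.43},
  {"x": 0.5, "y": -0.34, "z": 0.0, "rx": 0, "ry": 0, "rz": -0.8, "claw": 0.43},
  {"x": 0.5, "y": -0.34, "z": 0.0, "rx": 0, "ry": 0, "rz": -0.8, "claw": 0.43},
  {"x": 0.5, "y": -0.34, "z": 0.0, "rx": 0, "ry": 0, "rz": -0.8, "claw": 0.43},
  {"x": 0.5, "y": -0.34, "z": 0.0, "rx": 0, "ry": 0, "rz": -0.8, "claw": 0.43},
  {"x": 0.5, "y": -0.34, "z": 0.0, "rx": 0, "ry": 0, "rz": -0.8, "claw": 0.43},
  {"x": 0.5, "y": -0.34, "z": 0.0, "rx": 0, "ry": 0, "rz": -0.8, "claw": 0.43},
  {"x": 0.5, "y": -0.34, "z": 0.0, "rx": 0, "ry": 0, "rz": -0.8, "claw": 0.43},
  {"x": 0.5, "y": -0.34, "z": 0.0, "rx": 0, "ry": 0, "rz": -0.8, "claw": 0.43},
  {"x": 0.5, "y": -0.34, "z": 0.0, "rx": 0, "ry": 0, "rz": -0.8, "claw": 0.43},
])

```text
time: 1.8
tool_pos: [0.4498, -0.1117, 0.2269]
tool_rot: [3.141, -0.002, 1.003]
contact_force: [-0.8, 0.2, -0.6]
opening: 0.0656
grip_force: 0.0
```

Run:
```python
from h import *
plan((.45,-.11,.22,1.455))
```

```text
t 1.8 at [ 0.4498 -0.1117  0.2269] rpy [ 3.141e+00 -2.000e-03  1.003e+00]
(0.45, -0.11, 0.22, 1.455) -> [ 0.002  -0.001   0.0092] [ 0.002 -0.003 -0.576] rows 4.0
```

Request:
step_arm([
  {"x": 0, "y": 0, "z": 0, "rx": 0, "ry": 0, "rz": -0.576, "claw": 0.43},
  {"x": 0, "y": 0, "z": 0, "rx": 0, "ry": 0, "rz": -0.576, "claw": 0.43},
  {"x": 0, "y": 0, "z": 0, "rx": 0, "ry": 0, "rz": -0.576, "claw": 0.43},
  {"x": 0, "y": 0, "z": 0, "rx": 0, "ry": 0, "rz": -0.576, "claw": 0.43},
  {"x": 0, "y": 0, "z": 0, "rx": 0, "ry": 0, "rz": -0.576, "claw": 0.43},
  {"x": 0, "y": 0, "z": 0, "rx": 0, "ry": 0, "rz": -0.576, "claw": 0.43},
])

```text
time: 2.3
tool_pos: [0.4471, -0.1168, 0.2267]
tool_rot: [3.142, 0.0, 1.447]
contact_force: [0.0, 0.1, 0.3]
opening: 0.0659
grip_force: 0.0
```

```bash
cat >> h.py <<'E'
def look(tag,qs=('mat','dish','tray','cap','lens','eye_loupe','bottle')):
    c=cam('wrist');im,d=read_camera('wrist');cv2.imwrite(f'pics/{tag}.png',im);np.savez(f'{tag}.npz',d=d,R=c[1],o=c[2])
    for q in qs:
        for m in nets.masks_of('wrist',q)[:2]:
            rc=np.argwhere(m['region']&(d>0))
            if len(rc)<20: continue
            P=pts(c,d,rc); hi=np.percentile(P[:,2],97)
            (x,y),(w,h),a=cv2.minAreaRect(P[:,:2].astype(np.float32))
            T=P[P[:,2]>hi-.004]; (cx,cy),r=cv2.minEnclosingCircle(T[:,:2].astype(np.float32))
            print(q,round(m['conf'],2),np.round(m['box']),'rect',np.round([x,y,w,h],4),round(a,1),'z',np.percentile(P[:,2],3).round(3),hi.round(4),'topc',np.round([cx,cy,r],4))
E
python3 - <<'E'
from h import *
look('w1');plan((.45,.12,.22,1.455))
E
```

```text
mat 0.76 [376.   0. 509. 137.] rect [ 0.5817 -0.0284  0.1305  0.1239] 82.9 z 0.002 0.0054 topc [ 0.5803 -0.0276  0.0877]
dish 0.56 [409.  58. 473. 122.] rect [ 0.5777 -0.0479  0.0595  0.0587] 12.0 z 0.004 0.0159 topc [ 0.5779 -0.0472  0.0303]
tray 0.69 [378.   0. 509. 136.] rect [ 0.581  -0.0277  0.1293  0.1222] 82.9 z 0.002 0.0054 topc [ 0.5803 -0.0279  0.0871]
lens 0.73 [303. 225. 334. 261.] rect [ 0.4364 -0.1916  0.0486  0.0366] 83.2 z 0.0 0.0476 topc [ 0.4375 -0.1846  0.0114]
eye_loupe 0.74 [277.  56. 311.  93.] rect [ 0.4342 -0.0117  0.0342  0.0338] 34.5 z 0.008 0.0321 topc [ 0.4341 -0.0115  0.0111]
bottle 0.64 [370. 305. 392. 318.] rect [ 0.4954 -0.2628  0.0117  0.017 ] 84.5 z 0.042 0.0447 topc [ 0.4956 -0.2605  0.009 ]
t 2.7 at [ 0.4471 -0.1167  0.2267] rpy [-3.142  0.     1.449]
(0.45, 0.12, 0.22, 1.455) -> [ 0.3137 -0.0345  0.0089] [-0.     0.    -0.008] rows 6.0
```

View pics/w1.png

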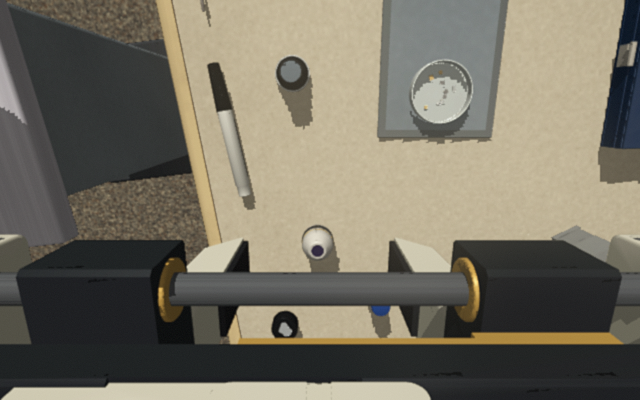

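The wrist view shows the loupe at (292,72), the objective at (317,243) and the dish at (441,92). The vial's blue cap sits at (380,308), partly hidden behind the gripper, and the black knob decoy is at (285,323). These positions match the fixed cameras.

Request:
step_arm([
  {"x": 0.3, "y": -0.03, "z": 0, "rx": 0, "ry": 0, "rz": 0, "claw": 0.43},
  {"x": 0.3, "y": -0.03, "z": 0, "rx": 0, "ry": 0, "rz": 0, "claw": 0.43},
  {"x": 0.3, "y": -0.03, "z": 0, "rx": 0, "ry": 0, "rz": 0, "claw": 0.43},
  {"x": 0.3, "y": -0.03, "z": 0, "rx": 0, "ry": 0, "rz": 0, "claw": 0.43},
  {"x": 0.3, "y": -0.03, "z": 0, "rx": 0, "ry": 0, "rz": 0, "claw": 0.43},
  {"x": 0.3, "y": -0.03, "z": 0, "rx": 0, "ry": 0, "rz": 0, "claw": 0.43},
  {"x": 0.3, "y": -0.03, "z": 0, "rx": 0, "ry": 0, "rz": 0, "claw": 0.43},
  {"x": 0.3, "y": -0.03, "z": 0, "rx": 0, "ry": 0, "rz": 0, "claw": 0.43},
])

```text
time: 3.37
tool_pos: [0.4519, 0.11, 0.2266]
tool_rot: [-3.142, 0.001, 1.452]
contact_force: [-0.4, -0.4, 0.4]
opening: 0.066
grip_force: 0.0
```

Run:
```python
from h import *
look('w2',('mat','tray','cap'));plan((.424,.148,.10,1.455),(.424,.148,.002,1.455))
```

```text
mat 0.83 [389.   0. 533. 327.] rect [0.569  0.0879 0.3561 0.1722] 82.8 z 0.002 0.0054 topc [0.5955 0.085  0.1869]
tray 0.58 [430.   8. 521.  53.] rect [0.6172 0.2321 0.041  0.0879] 82.6 z 0.008 0.0236 topc [0.6124 0.2297 0.0426]
cap 0.69 [260. 116. 316. 172.] rect [0.4231 0.1482 0.0537 0.0523] 11.6 z 0.012 0.0148 topc [0.4237 0.1482 0.0266]
t 3.5667 at [0.4521 0.1082 0.2267] rpy [-3.142  0.     1.448]
(0.424, 0.148, 0.1, 1.455) -> [ 0.0481 -0.0438  0.1689] [-0.     0.    -0.009] rows 4.0
(0.424, 0.148, 0.002, 1.455) -> [ 0.0482 -0.0438  0.2995] [-0.     0.    -0.009] rows 6.0
```

Request:
step_arm([
  {"x": 0.048, "y": -0.044, "z": 0.05, "rx": 0, "ry": 0, "rz": 0, "claw": 0.43},
  {"x": 0.048, "y": -0.044, "z": 0.05, "rx": 0, "ry": 0, "rz": 0, "claw": 0.43},
  {"x": 0.048, "y": -0.044, "z": 0.1, "rx": 0, "ry": 0, "rz": 0, "claw": 0.43},
  {"x": 0.048, "y": -0.044, "z": 0.15, "rx": 0, "ry": 0, "rz": 0, "claw": 0.43},
  {"x": 0.048, "y": -0.044, "z": 0.2, "rx": 0, "ry": 0, "rz": 0, "claw": 0.43},
  {"x": 0.048, "y": -0.044, "z": 0.24, "rx": 0, "ry": 0, "rz": 0, "claw": 0.43},
  {"x": 0.048, "y": -0.044, "z": 0.265, "rx": 0, "ry": 0, "rz": 0, "claw": 0.43},
  {"x": 0.048, "y": -0.044, "z": 0.28, "rx": 0, "ry": 0, "rz": 0, "claw": 0.43},
  {"x": 0.048, "y": -0.044, "z": 0.29, "rx": 0, "ry": 0, "rz": 0, "claw": 0.43},
  {"x": 0.048, "y": -0.044, "z": 0.297, "rx": 0, "ry": 0, "rz": 0, "claw": 0.43},
  {"x": 0.048, "y": -0.044, "z": 0.297, "rx": 0, "ry": 0, "rz": 0, "claw": 0.43},
  {"x": 0.048, "y": -0.044, "z": 0.297, "rx": 0, "ry": 0, "rz": 0, "claw": 0.43},
])

```text
time: 4.57
tool_pos: [0.4241, 0.1488, 0.0044]
tool_rot: [3.141, -0.0, 1.449]
contact_force: [0.1, 0.1, 0.7]
opening: 0.0655
grip_force: 0.0
```

Request:
step_arm([
  {"x": 0, "y": 0, "z": 0, "rx": 0, "ry": 0, "rz": 0, "claw": -0.2},
  {"x": 0, "y": 0, "z": 0, "rx": 0, "ry": 0, "rz": 0, "claw": -0.2},
  {"x": 0, "y": 0, "z": 0, "rx": 0, "ry": 0, "rz": 0, "claw": -0.2},
  {"x": 0, "y": 0, "z": 0, "rx": 0, "ry": 0, "rz": 0, "claw": -0.2},
  {"x": 0, "y": 0, "z": 0, "rx": 0, "ry": 0, "rz": 0, "claw": -0.2},
  {"x": 0, "y": 0, "z": 0, "rx": 0, "ry": 0, "rz": 0, "claw": -0.2},
], squeeze=25)

```text
time: 5.07
tool_pos: [0.4241, 0.1492, 0.0046]
tool_rot: [3.14, -0.0, 1.45]
contact_force: [-0.7, -1.8, 6.7]
opening: 0.0517
grip_force: 25.0
```

Request:
step_arm([
  {"x": 0, "y": 0, "z": -0.03, "rx": 0, "ry": 0, "rz": 0, "claw": -0.2},
  {"x": 0, "y": 0, "z": -0.07, "rx": 0, "ry": 0, "rz": 0, "claw": -0.2},
  {"x": 0, "y": 0, "z": -0.1, "rx": 0, "ry": 0, "rz": 0, "claw": -0.2},
  {"x": 0, "y": 0, "z": -0.1, "rx": 0, "ry": 0, "rz": 0, "claw": -0.2},
])

```text
time: 5.4
tool_pos: [0.4261, 0.1497, 0.0827]
tool_rot: [3.134, -0.002, 1.45]
contact_force: [0.8, -0.1, -0.6]
opening: 0.0518
grip_force: 25.0
```

Run:
```python
from h import *
s=robot.observe();print(s['opening'],s['grip_force'])
plan((.595,.092,.08,1.451),(.595,.092,.0075,1.451))
```

```text
0.051808217683924296 24.999983310699463
t 5.4 at [0.4261 0.1497 0.0827] rpy [ 3.134e+00 -2.000e-03  1.450e+00]
(0.595, 0.092, 0.08, 1.451) -> [-0.0492  0.2329  0.0051] [ 0.009 -0.003 -0.002] rows 5.0
(0.595, 0.092, 0.0075, 1.451) -> [-0.0494  0.2322  0.1018] [ 0.009 -0.003 -0.002] rows 5.0
```

Request:
step_arm([
  {"x": -0.048, "y": 0.2354, "z": 0, "rx": 0, "ry": 0, "rz": 0, "claw": -0.2},
  {"x": -0.048, "y": 0.2354, "z": 0, "rx": 0, "ry": 0, "rz": 0, "claw": -0.2},
  {"x": -0.048, "y": 0.2354, "z": 0, "rx": 0, "ry": 0, "rz": 0, "claw": -0.2},
  {"x": -0.048, "y": 0.2354, "z": 0, "rx": 0, "ry": 0, "rz": 0, "claw": -0.2},
  {"x": -0.048, "y": 0.2354, "z": 0, "rx": 0, "ry": 0, "rz": 0, "claw": -0.2},
  {"x": -0.048, "y": 0.2354, "z": 0.03, "rx": 0, "ry": 0, "rz": 0, "claw": -0.2},
  {"x": -0.048, "y": 0.2354, "z": 0.06, "rx": 0, "ry": 0, "rz": 0, "claw": -0.2},
  {"x": -0.048, "y": 0.2354, "z": 0.08, "rx": 0, "ry": 0, "rz": 0, "claw": -0.2},
  {"x": -0.048, "y": 0.2354, "z": 0.088, "rx": 0, "ry": 0, "rz": 0, "claw": -0.2},
  {"x": -0.048, "y": 0.2354, "z": 0.092, "rx": 0, "ry": 0, "rz": 0, "claw": -0.2},
  {"x": -0.048, "y": 0.2354, "z": 0.095, "rx": 0, "ry": 0, "rz": 0, "claw": -0.2},
  {"x": -0.048, "y": 0.2354, "z": 0.095, "rx": 0, "ry": 0, "rz": 0, "claw": -0.2},
])

```text
time: 6.4
tool_pos: [0.5948, 0.0921, 0.0083]
tool_rot: [3.141, -0.0, 1.45]
contact_force: [0.0, 0.2, 0.2]
opening: 0.052
grip_force: 25.0
```

Request:
step_arm([
  {"x": 0, "y": 0, "z": 0.001, "rx": 0, "ry": 0, "rz": 0, "claw": -0.2},
  {"x": 0, "y": 0, "z": 0.001, "rx": 0, "ry": 0, "rz": 0, "claw": 0.4},
  {"x": 0, "y": 0, "z": 0.001, "rx": 0, "ry": 0, "rz": 0, "claw": 0.4},
  {"x": 0, "y": 0, "z": 0.001, "rx": 0, "ry": 0, "rz": 0, "claw": 0.4},
  {"x": 0, "y": 0, "z": -0.02, "rx": 0, "ry": 0, "rz": 0, "claw": 0.4},
  {"x": 0, "y": 0, "z": -0.06, "rx": 0, "ry": 0, "rz": 0, "claw": 0.4},
  {"x": 0, "y": 0, "z": -0.11, "rx": 0, "ry": 0, "rz": 0, "claw": 0.4},
  {"x": 0, "y": 0, "z": -0.16, "rx": 0, "ry": 0, "rz": 0, "claw": 0.4},
  {"x": 0, "y": 0, "z": -0.2, "rx": 0, "ry": 0, "rz": 0, "claw": 0.4},
  {"x": 0, "y": 0, "z": -0.2, "rx": 0, "ry": 0, "rz": 0, "claw": 0.4},
  {"x": 0, "y": 0, "z": -0.2, "rx": 0, "ry": 0, "rz": 0, "claw": 0.4},
])

```text
time: 7.32
tool_pos: [0.5956, 0.0921, 0.16]
tool_rot: [3.137, -0.001, 1.45]
contact_force: [-1.1, 0.2, -0.6]
opening: 0.0646
grip_force: 0.0
```

Run:
```python
from h import *
look('w3',('cap','tray'));plan((.434,-.06,.16,1.451))
```

```text
cap 0.77 [289. 160. 349. 222.] rect [0.5957 0.0916 0.0519 0.051 ] 81.9 z 0.014 0.0176 topc [0.5953 0.0912 0.0266]
tray 0.6 [267.   2. 371.  46.] rect [0.6125 0.2259 0.028  0.0823] 83.2 z 0.01 0.0239 topc [0.6124 0.2257 0.0409]
t 7.4667 at [0.5936 0.092  0.1562] rpy [-3.139e+00  1.000e-03  1.449e+00]
(0.434, -0.06, 0.16, 1.451) -> [-0.2269 -0.1867 -0.0044] [-0.004  0.001 -0.002] rows 6.0
```

Request:
step_arm([
  {"x": -0.162, "y": -0.195, "z": 0, "rx": 0, "ry": 0, "rz": 0, "claw": 0.1},
  {"x": -0.162, "y": -0.195, "z": 0, "rx": 0, "ry": 0, "rz": 0, "claw": 0.1},
  {"x": -0.162, "y": -0.195, "z": 0, "rx": 0, "ry": 0, "rz": 0, "claw": 0.1},
  {"x": -0.162, "y": -0.195, "z": 0, "rx": 0, "ry": 0, "rz": 0, "claw": 0.1},
  {"x": -0.162, "y": -0.195, "z": 0, "rx": 0, "ry": 0, "rz": 0, "claw": 0.1},
  {"x": -0.162, "y": -0.195, "z": 0, "rx": 0, "ry": 0, "rz": 0, "claw": 0.1},
  {"x": -0.162, "y": -0.195, "z": 0, "rx": 0, "ry": 0, "rz": 0, "claw": 0.1},
])

```text
time: 8.05
tool_pos: [0.4336, -0.0113, 0.157]
tool_rot: [-3.14, -0.0, 1.448]
contact_force: [0.1, 0.3, 0.4]
opening: 0.0505
grip_force: 0.0
```

Run:
```python
from h import *
look('w4',('eye_loupe',));plan((.434,-.0115,.005,1.451))
im=cv2.imread('pics/w4.png');cv2.imwrite('pics/w4c.png',cv2.resize(im[130:250,240:400],(640,480),interpolation=cv2.INTER_CUBIC))
```

```text
eye_loupe 0.91 [301. 171. 340. 210.] rect [ 0.4341 -0.0105  0.0324  0.0333] 83.8 z 0.009 0.0321 topc [ 0.4342 -0.0113  0.0112]
t 8.15 at [ 0.4352 -0.0107  0.1572] rpy [-3.141 -0.     1.449]
(0.434, -0.0115, 0.005, 1.451) -> [-0.0012 -0.0014  0.203 ] [-0.    -0.    -0.002] rows 4.0
```

View pics/w4c.png

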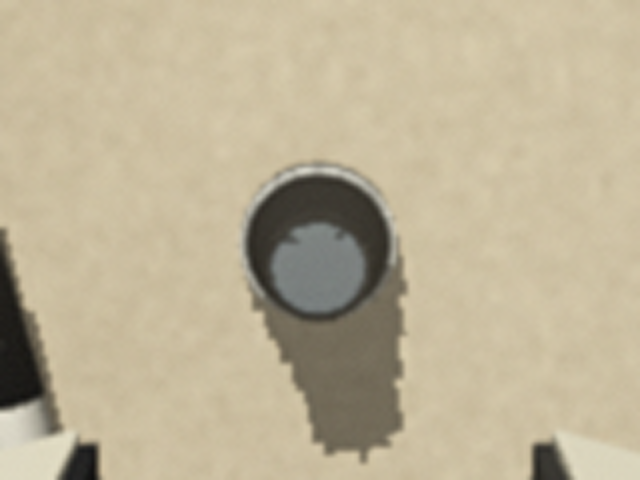

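The crop shows the loupe standing upright at its centre (319,245), with the lens-like top at (319,266). The pen is clear of the left finger. No clear yaw mark shows, so I'll grip it and check the opening.

Request:
step_arm([
  {"x": 0, "y": 0, "z": 0.05, "rx": 0, "ry": 0, "rz": 0, "claw": 0.1},
  {"x": 0, "y": 0, "z": 0.1, "rx": 0, "ry": 0, "rz": 0, "claw": 0.1},
  {"x": 0, "y": 0, "z": 0.15, "rx": 0, "ry": 0, "rz": 0, "claw": 0.1},
  {"x": 0, "y": 0, "z": 0.18, "rx": 0, "ry": 0, "rz": 0, "claw": 0.1},
  {"x": 0, "y": 0, "z": 0.195, "rx": 0, "ry": 0, "rz": 0, "claw": 0.1},
  {"x": 0, "y": 0, "z": 0.195, "rx": 0, "ry": 0, "rz": 0, "claw": 0.1},
  {"x": 0, "y": 0, "z": 0.195, "rx": 0, "ry": 0, "rz": 0, "claw": -0.7},
  {"x": 0, "y": 0, "z": 0.195, "rx": 0, "ry": 0, "rz": 0, "claw": -0.7},
  {"x": 0, "y": 0, "z": 0.195, "rx": 0, "ry": 0, "rz": 0, "claw": -0.7},
  {"x": 0, "y": 0, "z": 0.195, "rx": 0, "ry": 0, "rz": 0, "claw": -0.7},
  {"x": 0, "y": 0, "z": 0.195, "rx": 0, "ry": 0, "rz": 0, "claw": -0.7},
  {"x": 0, "y": 0, "z": 0.195, "rx": 0, "ry": 0, "rz": 0, "claw": -0.7},
], squeeze=15)

```text
time: 9.15
tool_pos: [0.4353, -0.0109, 0.0123]
tool_rot: [3.14, 0.0, 1.449]
contact_force: [-0.2, 0.9, 4.5]
opening: 0.0248
grip_force: 15.0
```

Request:
step_arm([
  {"x": 0, "y": 0, "z": 0, "rx": 0, "ry": 0, "rz": 0, "claw": -0.2},
  {"x": 0, "y": 0, "z": 0, "rx": 0, "ry": 0, "rz": 0, "claw": -0.2},
  {"x": 0, "y": 0, "z": 0, "rx": 0, "ry": 0, "rz": 0.17, "claw": -0.2},
  {"x": 0, "y": 0, "z": 0, "rx": 0, "ry": 0, "rz": 0.17, "claw": -0.2},
  {"x": 0, "y": 0, "z": 0, "rx": 0, "ry": 0, "rz": 0.17, "claw": -0.2},
  {"x": 0, "y": 0, "z": 0, "rx": 0, "ry": 0, "rz": 0.17, "claw": -0.7},
  {"x": 0, "y": 0, "z": 0, "rx": 0, "ry": 0, "rz": 0.17, "claw": -0.7},
  {"x": 0, "y": 0, "z": 0, "rx": 0, "ry": 0, "rz": 0.17, "claw": -0.7},
  {"x": 0, "y": 0, "z": 0, "rx": 0, "ry": 0, "rz": 0.17, "claw": -0.7},
  {"x": 0, "y": 0, "z": 0, "rx": 0, "ry": 0, "rz": 0.17, "claw": -0.7},
])

```text
time: 9.98
tool_pos: [0.4346, -0.0109, 0.0114]
tool_rot: [-3.142, 0.0, 1.317]
contact_force: [0.5, 0.1, -0.3]
opening: 0.0218
grip_force: 14.8
```

Request:
step_arm([
  {"x": 0, "y": 0, "z": -0.03, "rx": 0, "ry": 0, "rz": 0, "claw": -0.7},
  {"x": 0, "y": 0, "z": -0.06, "rx": 0, "ry": 0, "rz": 0, "claw": -0.7},
  {"x": 0.03, "y": 0.06, "z": -0.06, "rx": 0, "ry": 0, "rz": -0.1, "claw": -0.7},
  {"x": 0.05, "y": 0.1, "z": -0.06, "rx": 0, "ry": 0, "rz": -0.17, "claw": -0.7},
  {"x": 0.07, "y": 0.14, "z": -0.06, "rx": 0, "ry": 0, "rz": -0.17, "claw": -0.7},
  {"x": 0.0932, "y": 0.185, "z": -0.06, "rx": 0, "ry": 0, "rz": -0.17, "claw": -0.7},
  {"x": 0.0932, "y": 0.185, "z": -0.06, "rx": 0, "ry": 0, "rz": -0.17, "claw": -0.7},
  {"x": 0.0932, "y": 0.185, "z": -0.06, "rx": 0, "ry": 0, "rz": -0.17, "claw": -0.7},
  {"x": 0.0932, "y": 0.185, "z": -0.03, "rx": 0, "ry": 0, "rz": -0.17, "claw": -0.7},
  {"x": 0.0932, "y": 0.185, "z": -0.012, "rx": 0, "ry": 0, "rz": -0.17, "claw": -0.7},
  {"x": 0.0932, "y": 0.185, "z": -0.006, "rx": 0, "ry": 0, "rz": -0.17, "claw": -0.7},
  {"x": 0.0932, "y": 0.185, "z": -0.006, "rx": 0, "ry": 0, "rz": -0.17, "claw": -0.7},
])

```text
time: 10.98
tool_pos: [0.5846, 0.0216, 0.0151]
tool_rot: [-3.138, 0.0, 1.449]
contact_force: [0.2, 0.5, 0.2]
opening: 0.022
grip_force: 15.0
```

Request:
step_arm([
  {"x": 0, "y": 0, "z": 0.001, "rx": 0, "ry": 0, "rz": 0, "claw": -0.7},
  {"x": 0, "y": 0, "z": 0.001, "rx": 0, "ry": 0, "rz": 0, "claw": -0.7},
  {"x": 0, "y": 0, "z": 0.001, "rx": 0, "ry": 0, "rz": 0, "claw": 0.1},
  {"x": 0, "y": 0, "z": 0.001, "rx": 0, "ry": 0, "rz": 0, "claw": 0.1},
  {"x": 0, "y": 0, "z": 0.001, "rx": 0, "ry": 0, "rz": 0, "claw": 0.1},
  {"x": 0, "y": 0, "z": -0.02, "rx": 0, "ry": 0, "rz": 0, "claw": 0.1},
  {"x": 0, "y": 0, "z": -0.06, "rx": 0, "ry": 0, "rz": 0, "claw": 0.1},
  {"x": 0, "y": 0, "z": -0.11, "rx": 0, "ry": 0, "rz": 0, "claw": 0.1},
  {"x": 0, "y": 0, "z": -0.16, "rx": 0, "ry": 0, "rz": 0, "claw": 0.1},
  {"x": 0, "y": 0, "z": -0.19, "rx": 0, "ry": 0, "rz": 0, "claw": 0.1},
  {"x": 0, "y": 0, "z": -0.19, "rx": 0, "ry": 0, "rz": 0, "claw": 0.1},
])

```text
time: 11.9
tool_pos: [0.5895, 0.0216, 0.1647]
tool_rot: [3.131, -0.0, 1.45]
contact_force: [0.8, 0.4, 1.0]
opening: 0.0502
grip_force: 0.0
```

Run:
```python
from h import *
look('w5',('eye_loupe','cap'));plan((.495,-.26,.16,1.451),)
```

```text
eye_loupe 0.89 [292. 170. 332. 211.] rect [0.587  0.0214 0.0344 0.0345] 79.9 z 0.012 0.0352 topc [0.5865 0.0217 0.0111]
cap 0.98 [279.  76. 348. 142.] rect [0.5956 0.0912 0.0519 0.0522] 38.3 z 0.015 0.0178 topc [0.5953 0.0912 0.0266]
t 12.05 at [0.5861 0.0218 0.158 ] rpy [-3.141  0.     1.45 ]
(0.495, -0.26, 0.16, 1.451) -> [-0.3877 -0.0751 -0.0025] [-0.001  0.    -0.002] rows 8.0
```

Request:
step_arm([
  {"x": -0.388, "y": -0.075, "z": 0, "rx": 0, "ry": 0, "rz": 0, "claw": 0.1},
  {"x": -0.388, "y": -0.075, "z": 0, "rx": 0, "ry": 0, "rz": 0, "claw": 0.1},
  {"x": -0.388, "y": -0.075, "z": 0, "rx": 0, "ry": 0, "rz": 0, "claw": 0.1},
  {"x": -0.388, "y": -0.075, "z": 0, "rx": 0, "ry": 0, "rz": 0, "claw": 0.1},
  {"x": -0.388, "y": -0.075, "z": 0, "rx": 0, "ry": 0, "rz": 0, "claw": 0.1},
  {"x": -0.388, "y": -0.075, "z": 0, "rx": 0, "ry": 0, "rz": 0, "claw": 0.1},
  {"x": -0.388, "y": -0.075, "z": 0, "rx": 0, "ry": 0, "rz": 0, "claw": 0.1},
  {"x": -0.388, "y": -0.075, "z": 0, "rx": 0, "ry": 0, "rz": 0, "claw": 0.1},
  {"x": -0.388, "y": -0.075, "z": 0, "rx": 0, "ry": 0, "rz": 0, "claw": 0.1},
  {"x": -0.388, "y": -0.075, "z": 0, "rx": 0, "ry": 0, "rz": 0, "claw": 0.1},
])

```text
time: 12.88
tool_pos: [0.4949, -0.2596, 0.157]
tool_rot: [-3.139, -0.002, 1.448]
contact_force: [0.7, 0.1, -0.1]
opening: 0.0506
grip_force: 0.0
```

Run:
```python
from h import *
look('w6',('bottle','lens'));plan((.495,-.26,.015,1.451),)
f=np.load('w1.npz');d=f['d'];K=cam('wrist')[0]
for c,d in(((K,f['R'],f['o']),f['d']),(cam('wrist'),np.load('w6.npz')['d'])):
    P=pts(c,d,np.argwhere(d>0))
    for a,b in((.51,.54),(.54,.57),(.57,.6),(.6,.63)):
        m=(P[:,0]>a)&(P[:,0]<b)&(P[:,1]>-.34)&(P[:,1]<-.19)&(P[:,2]<.13);print(a,m.sum(),P[m,2].max().round(3) if m.any() else '')
im=cv2.imread('pics/w6.png');cv2.imwrite('pics/w6c.png',im[60:400,100:])
```

```text
bottle 0.63 [309. 177. 334. 215.] rect [ 0.4967 -0.2583  0.0205  0.0212] 44.8 z 0.011 0.0445 topc [ 0.4964 -0.2596  0.01  ]
lens 0.69 [212.  92. 260. 132.] rect [ 0.439  -0.1842  0.0322  0.0317] 71.5 z 0.022 0.0477 topc [ 0.4382 -0.1852  0.0117]
t 13.0333 at [ 0.4958 -0.2585  0.1579] rpy [-3.141e+00 -1.000e-03  1.452e+00]
(0.495, -0.26, 0.015, 1.451) -> [-0.0022 -0.0007  0.1906] [-0.001 -0.001  0.001] rows 4.0
0.51 886 0.003
0.54 485 0.002
0.57 738 0.002
0.6 509 0.002
0.51 5427 0.004
0.54 4755 0.041
0.57 5842 0.048
0.6 5129 0.047
```

View pics/w6c.png

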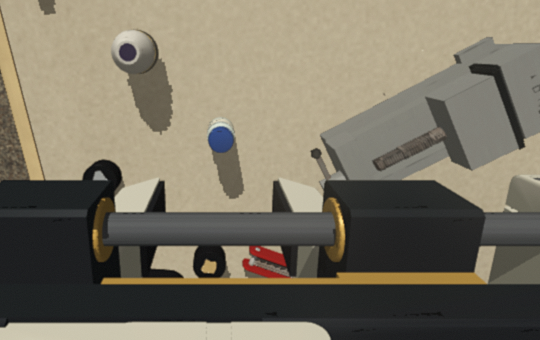

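The crop shows the vial upright at (221,135). The vise is about 85 mm to its right and 48 mm high, lower than the gripper body at grasp height.

Request:
step_arm([
  {"x": -0.001, "y": 0.0015, "z": 0.05, "rx": 0, "ry": 0, "rz": 0, "claw": 0.1},
  {"x": -0.001, "y": 0.0015, "z": 0.1, "rx": 0, "ry": 0, "rz": 0, "claw": 0.1},
  {"x": -0.001, "y": 0.0015, "z": 0.15, "rx": 0, "ry": 0, "rz": 0, "claw": 0.1},
  {"x": -0.001, "y": 0.0015, "z": 0.185, "rx": 0, "ry": 0, "rz": 0, "claw": 0.1},
  {"x": -0.001, "y": 0.0015, "z": 0.201, "rx": 0, "ry": 0, "rz": 0, "claw": 0.1},
  {"x": -0.001, "y": 0.0015, "z": 0.201, "rx": 0, "ry": 0, "rz": 0, "claw": 0.1},
  {"x": -0.001, "y": 0.0015, "z": 0.201, "rx": 0, "ry": 0, "rz": 0, "claw": -0.7},
  {"x": -0.001, "y": 0.0015, "z": 0.201, "rx": 0, "ry": 0, "rz": 0, "claw": -0.7},
  {"x": -0.001, "y": 0.0015, "z": 0.201, "rx": 0, "ry": 0, "rz": 0, "claw": -0.7},
  {"x": -0.001, "y": 0.0015, "z": 0.201, "rx": 0, "ry": 0, "rz": 0, "claw": -0.7},
  {"x": -0.001, "y": 0.0015, "z": 0.201, "rx": 0, "ry": 0, "rz": 0, "claw": -0.7},
  {"x": -0.001, "y": 0.0015, "z": 0.201, "rx": 0, "ry": 0, "rz": 0, "claw": -0.7},
], squeeze=12)

```text
time: 14.03
tool_pos: [0.4971, -0.2615, 0.0088]
tool_rot: [3.14, 0.001, 1.449]
contact_force: [-0.1, 1.4, 6.6]
opening: 0.0226
grip_force: 12.0
```

Request:
step_arm([
  {"x": 0, "y": 0, "z": -0.03, "rx": 0, "ry": 0, "rz": 0, "claw": -0.7},
  {"x": 0, "y": 0, "z": -0.07, "rx": 0, "ry": 0, "rz": 0, "claw": -0.7},
  {"x": 0, "y": 0, "z": -0.12, "rx": 0, "ry": 0, "rz": 0, "claw": -0.7},
  {"x": 0, "y": 0, "z": -0.12, "rx": 0, "ry": 0, "rz": 0, "claw": -0.7},
  {"x": 0, "y": 0, "z": -0.12, "rx": 0, "ry": 0, "rz": 0, "claw": -0.7},
])

```text
time: 14.45
tool_pos: [0.4977, -0.2621, 0.1001]
tool_rot: [3.137, 0.003, 1.449]
contact_force: [0.4, 0.7, -0.4]
opening: 0.0226
grip_force: 12.0
```

Run:
```python
from h import *
plan((.603,.161,.10,1.451),(.603,.161,.010,1.451))
```

```text
t 14.45 at [ 0.4977 -0.2621  0.1001] rpy [3.137e+00 3.000e-03 1.449e+00]
(0.603, 0.161, 0.1, 1.451) -> [ 0.5769  0.0711 -0.001 ] [ 0.006  0.003 -0.002] rows 11.0
(0.603, 0.161, 0.01, 1.451) -> [0.5773 0.0705 0.119 ] [ 0.006  0.003 -0.002] rows 11.0
```

Request:
step_arm([
  {"x": 0.577, "y": 0.0715, "z": 0, "rx": 0, "ry": 0, "rz": 0, "claw": -0.7},
  {"x": 0.577, "y": 0.0715, "z": 0, "rx": 0, "ry": 0, "rz": 0, "claw": -0.7},
  {"x": 0.577, "y": 0.0715, "z": 0, "rx": 0, "ry": 0, "rz": 0, "claw": -0.7},
  {"x": 0.577, "y": 0.0715, "z": 0, "rx": 0, "ry": 0, "rz": 0, "claw": -0.7},
  {"x": 0.577, "y": 0.0715, "z": 0, "rx": 0, "ry": 0, "rz": 0, "claw": -0.7},
  {"x": 0.577, "y": 0.0715, "z": 0, "rx": 0, "ry": 0, "rz": 0, "claw": -0.7},
  {"x": 0.577, "y": 0.0715, "z": 0, "rx": 0, "ry": 0, "rz": 0, "claw": -0.7},
  {"x": 0.577, "y": 0.0715, "z": 0, "rx": 0, "ry": 0, "rz": 0, "claw": -0.7},
  {"x": 0.577, "y": 0.0715, "z": 0, "rx": 0, "ry": 0, "rz": 0, "claw": -0.7},
  {"x": 0.577, "y": 0.0715, "z": 0, "rx": 0, "ry": 0, "rz": 0, "claw": -0.7},
  {"x": 0.577, "y": 0.0715, "z": 0, "rx": 0, "ry": 0, "rz": 0, "claw": -0.7},
  {"x": 0.577, "y": 0.0715, "z": 0, "rx": 0, "ry": 0, "rz": 0, "claw": -0.7},
])

```text
time: 15.45
tool_pos: [0.6016, 0.1664, 0.0959]
tool_rot: [-3.14, -0.001, 1.454]
contact_force: [-1.0, -0.3, -0.1]
opening: 0.0227
grip_force: 12.0
```

Request:
step_arm([
  {"x": 0, "y": 0, "z": 0, "rx": 0, "ry": 0, "rz": 0, "claw": -0.7},
  {"x": 0, "y": 0, "z": 0.04, "rx": 0, "ry": 0, "rz": 0, "claw": -0.7},
  {"x": 0, "y": 0, "z": 0.08, "rx": 0, "ry": 0, "rz": 0, "claw": -0.7},
  {"x": 0, "y": 0, "z": 0.1, "rx": 0, "ry": 0, "rz": 0, "claw": -0.7},
  {"x": 0, "y": 0, "z": 0.112, "rx": 0, "ry": 0, "rz": 0, "claw": -0.7},
  {"x": 0, "y": 0, "z": 0.112, "rx": 0, "ry": 0, "rz": 0, "claw": -0.7},
  {"x": 0, "y": 0, "z": 0.112, "rx": 0, "ry": 0, "rz": 0, "claw": -0.7},
])

```text
time: 16.03
tool_pos: [0.6021, 0.1607, 0.0135]
tool_rot: [-3.141, 0.0, 1.448]
contact_force: [1.2, -0.4, -0.1]
opening: 0.0226
grip_force: 12.0
```

Request:
step_arm([
  {"x": 0, "y": 0, "z": 0.002, "rx": 0, "ry": 0, "rz": 0, "claw": -0.7},
  {"x": 0, "y": 0, "z": 0.002, "rx": 0, "ry": 0, "rz": 0, "claw": -0.7},
  {"x": 0, "y": 0, "z": 0.002, "rx": 0, "ry": 0, "rz": 0, "claw": 0.1},
  {"x": 0, "y": 0, "z": 0.002, "rx": 0, "ry": 0, "rz": 0, "claw": 0.1},
  {"x": 0, "y": 0, "z": 0.002, "rx": 0, "ry": 0, "rz": 0, "claw": 0.1},
  {"x": 0, "y": 0, "z": -0.02, "rx": 0, "ry": 0, "rz": 0, "claw": 0.1},
  {"x": 0, "y": 0, "z": -0.06, "rx": 0, "ry": 0, "rz": 0, "claw": 0.1},
  {"x": 0, "y": 0, "z": -0.11, "rx": 0, "ry": 0, "rz": 0, "claw": 0.1},
  {"x": 0, "y": 0, "z": -0.16, "rx": 0, "ry": 0, "rz": 0, "claw": 0.1},
  {"x": 0, "y": 0, "z": -0.19, "rx": 0, "ry": 0, "rz": 0, "claw": 0.1},
  {"x": 0, "y": 0, "z": -0.19, "rx": 0, "ry": 0, "rz": 0, "claw": 0.2},
  {"x": 0, "y": 0, "z": -0.19, "rx": 0, "ry": 0, "rz": 0, "claw": 0.2},
])

```text
time: 17.03
tool_pos: [0.6028, 0.1621, 0.158]
tool_rot: [3.138, -0.001, 1.45]
contact_force: [-0.4, -1.5, -1.1]
opening: 0.0548
grip_force: 0.0
```

Run:
```python
from h import *
look('w7',('bottle','tray'));plan((.438,-.184,.155,1.451),)
```

```text
bottle 0.75 [304. 177. 332. 214.] rect [0.6014 0.158  0.0334 0.0231] 77.7 z 0.008 0.0472 topc [0.6028 0.163  0.0101]
tray 0.96 [270.  85. 370. 133.] rect [0.6117 0.2303 0.039  0.0806] 82.6 z 0.011 0.0237 topc [0.6133 0.2307 0.0419]
t 17.1833 at [0.6012 0.1618 0.1546] rpy [-3.139e+00  1.000e-03  1.450e+00]
(0.438, -0.184, 0.155, 1.451) -> [-4.840e-01 -1.602e-01  3.000e-04] [-0.004  0.001 -0.002] rows 10.0
```

Vial placed 69 mm from the tray. On to the objective.

Request:
step_arm([
  {"x": -0.484, "y": -0.161, "z": 0, "rx": 0, "ry": 0, "rz": 0, "claw": 0.2},
  {"x": -0.484, "y": -0.161, "z": 0, "rx": 0, "ry": 0, "rz": 0, "claw": 0.2},
  {"x": -0.484, "y": -0.161, "z": 0, "rx": 0, "ry": 0, "rz": 0, "claw": 0.2},
  {"x": -0.484, "y": -0.161, "z": 0, "rx": 0, "ry": 0, "rz": 0, "claw": 0.2},
  {"x": -0.484, "y": -0.161, "z": 0, "rx": 0, "ry": 0, "rz": 0, "claw": 0.2},
  {"x": -0.484, "y": -0.161, "z": 0, "rx": 0, "ry": 0, "rz": 0, "claw": 0.2},
  {"x": -0.484, "y": -0.161, "z": 0, "rx": 0, "ry": 0, "rz": 0, "claw": 0.2},
  {"x": -0.484, "y": -0.161, "z": 0, "rx": 0, "ry": 0, "rz": 0, "claw": 0.2},
  {"x": -0.484, "y": -0.161, "z": 0, "rx": 0, "ry": 0, "rz": 0, "claw": 0.2},
  {"x": -0.484, "y": -0.161, "z": 0, "rx": 0, "ry": 0, "rz": 0, "claw": 0.2},
  {"x": -0.484, "y": -0.161, "z": 0, "rx": 0, "ry": 0, "rz": 0, "claw": 0.2},
  {"x": -0.484, "y": -0.161, "z": 0, "rx": 0, "ry": 0, "rz": 0, "claw": 0.2},
])

```text
time: 18.18
tool_pos: [0.438, -0.1834, 0.1553]
tool_rot: [-3.14, -0.001, 1.448]
contact_force: [-0.0, 0.4, -0.1]
opening: 0.0549
grip_force: 0.0
```

Run:
```python
from h import *
look('w8',('lens',));plan((.438,-.184,.007,1.451),)
# vertical profile from the w1 depth (oblique): diameter across vs height
for t in('w1','w8'):
    f=np.load(t+'.npz');d=f['d'];c=(cam('wrist')[0],f['R'],f['o']);P=pts(c,d,np.argwhere(d>0));m=(np.hypot(P[:,0]-.438,P[:,1]+.184)<.022);P=P[m]
    for z in np.arange(.002,.05,.005):
        q=P[abs(P[:,2]-z)<.0025]
        if len(q)>4: print(t,z.round(3),len(q),(np.ptp(q[:,0])*1e3).round(1),(q[:,0].min()/2+q[:,0].max()/2).round(4))
```

```text
lens 0.91 [297. 178. 339. 220.] rect [ 0.438  -0.1837  0.0314  0.0316] 20.0 z 0.022 0.0477 topc [ 0.4369 -0.1846  0.0117]
lens 0.33 [394.   0. 552.  60.] rect [ 0.5762 -0.0708  0.0454  0.1234] 82.7 z 0.002 0.0054 topc [ 0.5749 -0.0703  0.0633]
t 18.2833 at [ 0.4387 -0.1824  0.1557] rpy [-3.141e+00 -1.000e-03  1.451e+00]
(0.438, -0.184, 0.007, 1.451) -> [-0.0024 -0.0004  0.1982] [-0.001 -0.001 -0.   ] rows 4.0
w1 0.002 338 43.2 0.4383
w1 0.012 11 23.0 0.4382
w1 0.017 39 31.6 0.439
w1 0.022 70 32.7 0.4383
w1 0.027 45 31.9 0.4381
w1 0.032 90 32.3 0.4374
w1 0.037 171 30.5 0.4377
w1 0.042 176 26.6 0.4374
w1 0.047 313 21.5 0.4378
w8 0.002 488 43.7 0.438
w8 0.017 34 33.6 0.4379
w8 0.022 75 33.2 0.4378
w8 0.027 41 32.4 0.4378
w8 0.032 131 32.7 0.4375
w8 0.037 262 30.9 0.4374
w8 0.042 327 26.7 0.4377
w8 0.047 557 20.9 0.4372
```

Request:
step_arm([
  {"x": -0.001, "y": 0, "z": 0.05, "rx": 0, "ry": 0, "rz": 0, "claw": 0.2},
  {"x": -0.001, "y": 0, "z": 0.1, "rx": 0, "ry": 0, "rz": 0, "claw": 0.2},
  {"x": -0.001, "y": 0, "z": 0.15, "rx": 0, "ry": 0, "rz": 0, "claw": 0.2},
  {"x": -0.001, "y": 0, "z": 0.185, "rx": 0, "ry": 0, "rz": 0, "claw": 0.2},
  {"x": -0.001, "y": 0, "z": 0.198, "rx": 0, "ry": 0, "rz": 0, "claw": 0.2},
  {"x": -0.001, "y": 0, "z": 0.198, "rx": 0, "ry": 0, "rz": 0, "claw": 0.2},
  {"x": -0.001, "y": 0, "z": 0.198, "rx": 0, "ry": 0, "rz": 0, "claw": -0.5},
  {"x": -0.001, "y": 0, "z": 0.198, "rx": 0, "ry": 0, "rz": 0, "claw": -0.5},
  {"x": -0.001, "y": 0, "z": 0.198, "rx": 0, "ry": 0, "rz": 0, "claw": -0.5},
  {"x": -0.001, "y": 0, "z": 0.198, "rx": 0, "ry": 0, "rz": 0, "claw": -0.5},
  {"x": -0.001, "y": 0, "z": 0.198, "rx": 0, "ry": 0, "rz": 0, "claw": -0.5},
  {"x": -0.001, "y": 0, "z": 0.198, "rx": 0, "ry": 0, "rz": 0, "claw": -0.5},
], squeeze=18)

```text
time: 19.28
tool_pos: [0.4389, -0.1849, 0.0091]
tool_rot: [3.14, 0.001, 1.449]
contact_force: [-0.4, 1.2, 8.3]
opening: 0.0326
grip_force: 18.0
```

Request:
step_arm([
  {"x": 0, "y": 0, "z": -0.03, "rx": 0, "ry": 0, "rz": 0, "claw": -0.5},
  {"x": 0, "y": 0, "z": -0.07, "rx": 0, "ry": 0, "rz": 0, "claw": -0.5},
  {"x": 0, "y": 0, "z": -0.12, "rx": 0, "ry": 0, "rz": 0, "claw": -0.5},
  {"x": 0, "y": 0, "z": -0.14, "rx": 0, "ry": 0, "rz": 0, "claw": -0.5},
  {"x": 0, "y": 0, "z": -0.14, "rx": 0, "ry": 0, "rz": 0, "claw": -0.5},
  {"x": 0, "y": 0, "z": -0.14, "rx": 0, "ry": 0, "rz": 0, "claw": -0.5},
])

```text
time: 19.78
tool_pos: [0.4384, -0.1847, 0.1134]
tool_rot: [3.14, 0.001, 1.449]
contact_force: [-0.1, -0.1, -3.6]
opening: 0.0326
grip_force: 18.0
```

Run:
```python
from h import *
plan((.5955,.0914,.112,1.451),(.5955,.0914,.025,1.451))
```

```text
t 19.7833 at [ 0.4384 -0.1847  0.1134] rpy [3.140e+00 1.000e-03 1.449e+00]
(0.5955, 0.0914, 0.112, 1.451) -> [0.3908 0.1633 0.0017] [ 0.003  0.001 -0.002] rows 8.0
(0.5955, 0.0914, 0.025, 1.451) -> [0.3909 0.1631 0.1177] [ 0.003  0.001 -0.002] rows 8.0
```

Request:
step_arm([
  {"x": 0.391, "y": 0.163, "z": 0, "rx": 0, "ry": 0, "rz": 0, "claw": -0.5},
  {"x": 0.391, "y": 0.163, "z": 0, "rx": 0, "ry": 0, "rz": 0, "claw": -0.5},
  {"x": 0.391, "y": 0.163, "z": 0, "rx": 0, "ry": 0, "rz": 0, "claw": -0.5},
  {"x": 0.391, "y": 0.163, "z": 0, "rx": 0, "ry": 0, "rz": 0, "claw": -0.5},
  {"x": 0.391, "y": 0.163, "z": 0, "rx": 0, "ry": 0, "rz": 0, "claw": -0.5},
  {"x": 0.391, "y": 0.163, "z": 0, "rx": 0, "ry": 0, "rz": 0, "claw": -0.5},
  {"x": 0.391, "y": 0.163, "z": 0, "rx": 0, "ry": 0, "rz": 0, "claw": -0.5},
  {"x": 0.391, "y": 0.163, "z": 0, "rx": 0, "ry": 0, "rz": 0, "claw": -0.5},
  {"x": 0.391, "y": 0.163, "z": 0, "rx": 0, "ry": 0, "rz": 0, "claw": -0.5},
  {"x": 0.391, "y": 0.163, "z": 0, "rx": 0, "ry": 0, "rz": 0, "claw": -0.5},
  {"x": 0.391, "y": 0.163, "z": 0.04, "rx": 0, "ry": 0, "rz": 0, "claw": -0.5},
])

```text
time: 20.7
tool_pos: [0.5976, 0.0915, 0.0858]
tool_rot: [3.134, -0.001, 1.45]
contact_force: [2.2, -0.8, -0.9]
opening: 0.0326
grip_force: 18.0
```

Request:
step_arm([
  {"x": 0, "y": 0, "z": 0.03, "rx": 0, "ry": 0, "rz": 0, "claw": -0.5},
  {"x": 0, "y": 0, "z": 0.06, "rx": 0, "ry": 0, "rz": 0, "claw": -0.5},
  {"x": 0, "y": 0, "z": 0.07, "rx": 0, "ry": 0, "rz": 0, "claw": -0.5},
  {"x": 0, "y": 0, "z": 0.074, "rx": 0, "ry": 0, "rz": 0, "claw": -0.5},
  {"x": 0, "y": 0, "z": 0.074, "rx": 0, "ry": 0, "rz": 0, "claw": -0.5},
  {"x": 0, "y": 0, "z": 0.074, "rx": 0, "ry": 0, "rz": 0, "claw": -0.5},
])

```text
time: 21.2
tool_pos: [0.5957, 0.0912, 0.0281]
tool_rot: [3.14, -0.0, 1.449]
contact_force: [0.3, 0.5, -1.7]
opening: 0.0323
grip_force: 18.0
```

Three millimetres to go; lower gently.

Request:
step_arm([
  {"x": 0, "y": 0, "z": 0.002, "rx": 0, "ry": 0, "rz": 0, "claw": -0.5},
  {"x": 0, "y": 0, "z": 0.003, "rx": 0, "ry": 0, "rz": 0, "claw": -0.5},
  {"x": 0, "y": 0, "z": 0.0035, "rx": 0, "ry": 0, "rz": 0, "claw": -0.5},
  {"x": 0, "y": 0, "z": 0.0035, "rx": 0, "ry": 0, "rz": 0, "claw": -0.5},
])

```text
time: 21.53
tool_pos: [0.5954, 0.0918, 0.0251]
tool_rot: [3.141, -0.0, 1.45]
contact_force: [-0.4, -0.2, -1.1]
opening: 0.0327
grip_force: 18.0
```

Request:
step_arm([
  {"x": 0, "y": 0, "z": 0.001, "rx": 0, "ry": 0, "rz": 0, "claw": -0.5},
  {"x": 0, "y": 0, "z": 0.001, "rx": 0, "ry": 0, "rz": 0, "claw": -0.5},
])

```text
time: 21.7
tool_pos: [0.5955, 0.0918, 0.0251]
tool_rot: [3.14, 0.0, 1.45]
contact_force: [-2.6, -0.5, 5.1]
opening: 0.0327
grip_force: 18.0
```

Request:
step_arm([
  {"x": 0, "y": 0, "z": 0, "rx": 0, "ry": 0, "rz": 0, "claw": -0.2},
  {"x": 0, "y": 0, "z": 0, "rx": 0, "ry": 0, "rz": 0, "claw": 0.1},
  {"x": 0, "y": 0, "z": 0, "rx": 0, "ry": 0, "rz": 0, "claw": 0.2},
  {"x": 0, "y": 0, "z": 0, "rx": 0, "ry": 0, "rz": 0, "claw": 0.2},
  {"x": 0, "y": 0, "z": -0.02, "rx": 0, "ry": 0, "rz": 0, "claw": 0.2},
  {"x": 0, "y": 0, "z": -0.06, "rx": 0, "ry": 0, "rz": 0, "claw": 0.2},
  {"x": 0, "y": 0, "z": -0.11, "rx": 0, "ry": 0, "rz": 0, "claw": 0.2},
  {"x": 0, "y": 0, "z": -0.16, "rx": 0, "ry": 0, "rz": 0, "claw": 0.2},
  {"x": 0, "y": 0, "z": -0.21, "rx": 0, "ry": 0, "rz": 0, "claw": 0.2},
  {"x": 0, "y": 0, "z": -0.25, "rx": 0, "ry": 0, "rz": 0, "claw": 0.2},
  {"x": 0, "y": 0, "z": -0.25, "rx": 0, "ry": 0, "rz": 0, "claw": 0.2},
  {"x": 0, "y": 0, "z": -0.25, "rx": 0, "ry": 0, "rz": 0, "claw": 0.2},
])

```text
time: 22.7
tool_pos: [0.5959, 0.0918, 0.2133]
tool_rot: [3.137, -0.001, 1.45]
contact_force: [0.6, -0.1, -0.9]
opening: 0.0556
grip_force: 0.0
```

Run:
```python
from h import *
look('w9');im,d=read_camera('side');cv2.imwrite('pics/s9.png',cv2.resize(im[160:240,300:400],(800,600),interpolation=cv2.INTER_CUBIC))
```

```text
mat 0.77 [253.   0. 382. 332.] rect [0.5948 0.0825 0.3516 0.1227] 83.1 z 0.002 0.0053 topc [0.5937 0.0831 0.1846]
dish 0.55 [291. 306. 344. 325.] rect [ 0.5764 -0.0684  0.03    0.0563] 85.1 z 0.004 0.0157 topc [ 0.5777 -0.0543  0.0281]
tray 0.68 [272.   4. 361.  53.] rect [0.6132 0.2322 0.0404 0.0831] 82.8 z 0.009 0.0236 topc [0.6131 0.2299 0.0423]
cap 0.85 [290. 151. 345. 205.] rect [0.5963 0.0929 0.0496 0.0553] 82.9 z 0.007 0.0323 topc [0.596  0.0927 0.017 ]
lens 0.82 [300. 172. 336. 207.] rect [0.5963 0.0927 0.0319 0.0317] 18.7 z 0.037 0.0638 topc [0.5955 0.0918 0.0116]
eye_loupe 0.69 [299. 228. 334. 264.] rect [0.585  0.0191 0.0409 0.0341] 62.6 z 0.004 0.035 topc [0.5868 0.0216 0.0114]
bottle 0.61 [303.  92. 329. 118.] rect [0.603  0.1623 0.0232 0.0221] 36.7 z 0.032 0.0474 topc [0.6027 0.1628 0.0101]
```

View pics/w9.png

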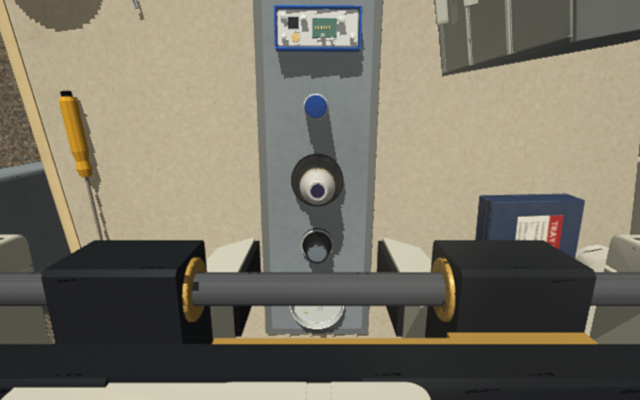

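View pics/s9.png

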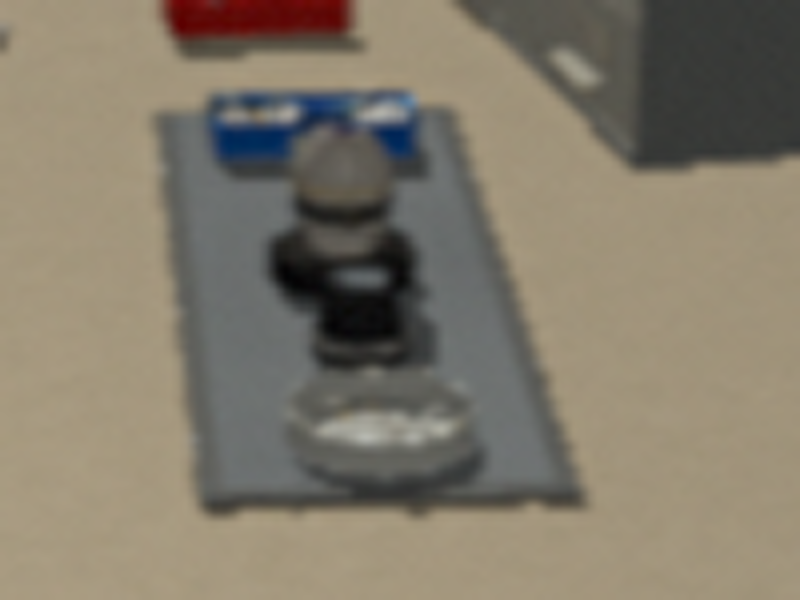

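The wrist view shows the tray (318,28), vial (315,105), objective on cap (317,180), loupe (317,246) and dish (318,315) in one line. In the side view the objective stands upright on the cap, with the loupe upright between the cap and the dish. The gripper is clear and all distances are about 70 mm.

```bash
python3 -c "
from cell import robot
print(robot.hand_in())"
```

```text
the job is handed in; nothing more can be done
None
```

The job is handed in: cap at the mat's middle with the objective upright on it, loupe about 70 mm from the dish and vial about 69 mm from the tray, all in one line and released, at about 23 s on the robot's clock (the hand-in itself returned no verdict).

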